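# Tip a heating block out of its flush well

### The job

Take the aluminium block with the six wide holes out of the dry-block heater and lay it flat, holes up, on the middle of the finned cooling plate, lengthwise along the plate. The block sits flush in its well with no room for fingers, so press down its end on the side of the wide gap until it tips over and the other end stays up, then pinch the raised end by its sides and lift it out. Set it down gently, do not drop it, leave the block with the small holes seated in the heater, and do not disturb the bottle, the beaker or the tip box.

Things in the scene. Friction and masses are not known exactly. Their poses are not given: they have to be found in the camera images.
- heater: Grey dry-block heater, fixed, 85 mm high with a flat deck. Origin on the work surface below the midpoint between the blocks; x runs along the wells, from the control strip (flat dark display and keys) to the plain end. Outline x -125 to +95, y -100 to +100 mm. Two parallel wells along x at y = +46 and -46 mm, each 59 mm wide, from x = -75 to +62 mm.
- well_a (a point): Middle of the well at the heater's +y side, at deck height (85 mm), where a seated block's centre lies in plan; heater's axes. A seated block has a 15 mm gap at its -x end (control-strip side) and 2 mm at the other three sides. The floor, 40 mm below the deck, is level from the +x wall to a ridge at x = -3.5 mm, then slopes down at 25 degrees towards -x.
- well_b (a point): The same for the well at the heater's -y side. In both, pressing the block's -x end down rocks it over the ridge; past about 11 degrees it tips on by itself and stays resting on the slope, tilted 25 degrees, its +x end about 23 mm above the deck; it may slide 3 mm to -x. That +x end can then be pinched across the 55 mm width, above the deck.
- block_wide_centre (a point): Centre (half-way up) of the loose aluminium block to take out: 120 x 55 x 40 mm high, 0.4 to 0.7 kg, six holes of 19 mm, 30 mm deep, at x -26, 0, +26, y -13, +13 mm, so 24 mm of its top is plain at each end. x is its long axis, at the start the heater's x; z up, out of the holes. Starts level in either well, top flush with the deck.
- block_fine_centre (a point): Centre (half-way up) of the other loose aluminium block, with fifteen small holes (8 mm, 3 x 5); same outer size and axes. Sits in the other well and must stay seated.
- cooling_plate: Fixed steel plate with fins underneath, 190 mm (its x) x 150 mm (its y), top face 18 mm above the work surface. Origin at its centre, on the work surface. It stands to the left or right of the robot, the heater on the other side.
- reagent_bottle: Glass reagent bottle with cap, 70 mm diameter, 150 mm high, standing; origin at its underside centre. Bystander.
- beaker: Open glass beaker, 72 mm diameter, 90 mm high; origin at its underside centre. Bystander.
- tip_box: Closed pipette-tip box, 85 x 125 mm, 65 mm high; origin at its underside centre. Bystander.
Not all that is in view belongs to the job. What is meant by the cooling_plate is not brown, and is the larger of those in its own colour.

How it is judged:
By the outcome, as a careful person would: the job done as asked, in the order asked, and still so for the second after the job is handed in, with the robot touching nothing.
It also fails if it takes over 50 s, if anything falls off the work surface, if the arm or the gripper's body presses on something with over 40 N, if the wrist force passes 120 N, or if a joint passes its speed limit or range.

### The arm

A 7-joint arm with a two-finger parallel gripper is mounted at the origin on the work surface. World frame = base frame: x ahead of the robot, y to its left, z up, the work surface at z = 0. Lengths are in m, angles in rad, forces in N, time in s.
With the tool pointing down it reaches from about 0.4 to 0.85 m from the base axis. Payload 4.4 kg.
Tool frame: the origin (TCP) lies at the very end of the fingers, on their centre line; the grasp point (between the pads) lies 19 mm behind it; z points along the fingers, y is the direction in which the jaws open and shut (so a half turn about z gives the same grasp; the last joint's range is limited). The gripper opens to 94 mm and grips with 3 to 60 N. Pads are 16 mm wide; open, the fingers measure 119 mm over their backs; the gripper's body (75 mm by 177 mm) begins 78 mm behind the grasp point.
Start: joints at [1.175, 0.628, 0.038, 1.517, -0.027, 0.996, -0.02], TCP at [0.211, -0.615, 0.205] pointing down, gripper open.
Joint ranges: [-3.06, 3.06], [-0.37, 2.12], [-1.25, 1.32], [0.18, 2.47], [-1.1, 4.24], [0.23, 1.98], [-2.94, 2.94]. Speed limits (rad/s): [2.57, 2.57, 3.14, 3.14, 3.14, 3.14, 3.14].

### API

Orientations are given as a rotation vector (axis times angle).
In Python, from cell import arm gives the robot as it stands.
- The arm moves only by the tool play_rows, never from a script. Its argument "commands" is a list of rows, each an object with "claw": the opening, from -1 (shut) to 1 (fully open); "dp": the shift along the tool's x, y, z in mm, a list of three; "turn": the turn, a rotation vector about the tool's x, y, z in degrees, a list of three. A call has 1 to 5 rows; each row is the pose to reach, as a shift and turn from the pose measured when the call began, along the tool's axes at that moment; what a row does not reach only later rows make up. A row lasts 1/8 s, in which the tool goes at most 62.5 mm and 10.7 degrees, less where a joint would pass 70% of its speed; a pose out of reach is approached as far as the arm can. A call with a gripper value outside its range is refused whole. The fingers move at their own pace and stop on an object; "newtons" is the grip in N (left out, the last holds). Time passes only in rows, so rows that repeat a pose let the fingers close. It gives the time, the measured TCP pose, the force and the opening at its end, in the units of the state.
- arm.get_obs(): the state, without advancing time (a new reading comes with each control period).
- arm.grab_frame(name): name is "scene" or "top" or "wrist"; returns the picture (480x640x3 uint8, red, green, blue); there is no depth.
- arm.camera_model(name): a dict with "vertical_fov" (degrees; the focal length in pixels is half the picture's height over the tangent of half this angle, whatever the lens; pixels are square), "cx", "cy" (the principal point, pixels), "eye" and "orientation" of the camera in the world. Camera axes: x right, y down, z forward; pixel columns grow to the right and rows downward; lengths in m; the calibration is good to about 2 mm. A picture is of the moment at which its call begins: read the wrist's pose just before it. camera_model takes no time and is no camera call; for the wrist camera it gives the pose at the moment of the call.
- arm.hand_in(): hands the job in, once; it reports no verdict.
The state is a dict: "clock": time; "qpos": joint angles; "qvel": joint speeds; "tau": joint torques, N m; "tcp_pos": TCP position; "eef_rot": TCP orientation; "ft_force": force on the tool from outside, world axes, zero at the start; "moment": the same for the moment, N m; "grip_width": finger opening in m.
Only numpy, scipy, OpenCV 4.12 (cv2) and the standard library are available. Lean on these libraries where they do the work, as an engineer would, in place of code of your own. Each camera call takes 0.05 s, during which the arm holds its last target. There are 200 camera calls.

## Working session

There is one attempt and no reset: what is moved stays moved. The work goes in short steps, Python scripts to look and compute and a tool call to move; the robot and the scene stay as the last step left them, time stands still between calls to the robot, and variables do not carry over. Pictures are saved under pics/ and viewed, on a budget of 10 in all, crops included, one or two more only if the job needs it, and the job is handed in when it is done.

Besides the shell and the picture viewer there is one more tool, called after "Emit:" as name(argument=value, ...) on one line, values as JSON. play_rows: Moves the arm, as the interface text tells. Its arguments: {"type":"object","properties":{"commands":{"type":"array","items":{"type":"object","properties":{"claw":{"type":"number"},"dp":{"type":"array","items":{"type":"number"}},"turn":{"type":"array","items":{"type":"number"}}}}},"newtons":{"type":"number"}},"required":["commands"]}

```bash
mkdir -p pics; ls
python3 - <<'E'
from cell import arm
import cv2,numpy as np
o=arm.get_obs();print({k:np.round(v,3) for k,v in o.items()})
for n in("scene","top"):
    im=arm.grab_frame(n);cv2.imwrite(f"pics/{n}0.png",im[:,:,::-1]);print(n,arm.camera_model(n))
print(arm.camera_model("wrist"))
E
```

```text
pics
{'clock': np.float64(0.0), 'qpos': array([ 1.175,  0.629,  0.038,  1.518, -0.027,  0.996, -0.02 ]), 'qvel': array([-0.001,  0.001,  0.   ,  0.   ,  0.   , -0.   , -0.001]), 'tau': array([-0.0000e+00, -5.4973e+01,  1.1440e+00, -1.8663e+01, -5.2000e-02,
        2.4000e-02,  0.0000e+00]), 'tcp_pos': array([ 0.21 , -0.614,  0.205]), 'eef_rot': array([-3.097, -0.516,  0.   ]), 'ft_force': array([ 0.171, -0.339, -0.101]), 'moment': array([ 0.018, -0.046, -0.043]), 'grip_width': np.float64(0.094)}
scene {'vertical_fov': 53.934719495575834, 'cx': 324.4819030514364, 'cy': 240.48434429183686, 'eye': array([1.11235889, 0.62130169, 0.9193934 ]), 'orientation': array([-0.96219139, -2.48834706,  1.02775874])}
top {'vertical_fov': 48.0265269045852, 'cx': 320.77990214694245, 'cy': 221.52604207142005, 'eye': array([0.21929958, 0.02506529, 1.60454007]), 'orientation': array([-1.99556794,  2.22048688, -0.23341126])}
{'vertical_fov': 68.87862996694072, 'cx': 317.12451306531005, 'cy': 243.33652017573684, 'eye': array([ 0.28714987, -0.58734568,  0.38387706]), 'orientation': array([ 2.36041142, -1.68657389, -0.2436554 ])}
```

View pics/top0.png

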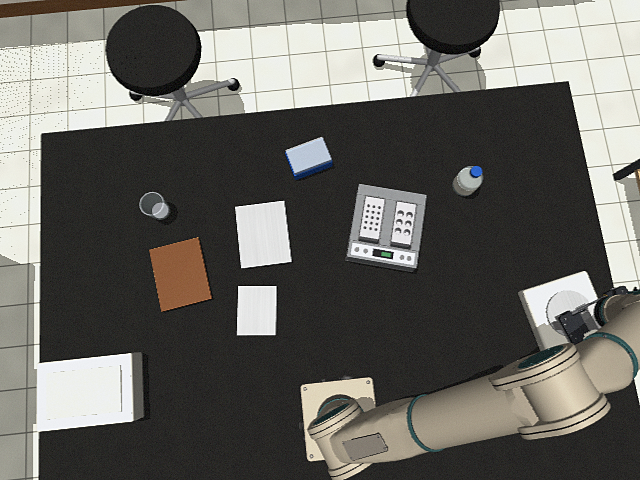

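View pics/scene0.png

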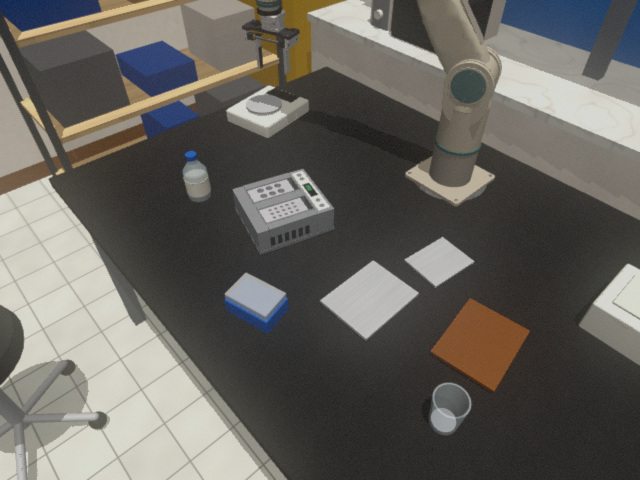

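The top view shows the heater at about (388,228). The control strip is at its lower end (382,255), the six-hole block is on the right (403,222) and the fine block on the left (371,218). There are three plate candidates: brown (180,274), large light (263,234) and small light (257,310). I choose the large light one, since the plate is not brown and is the larger in its colour. Block candidates are (403,222) with six wide holes and (371,218) with fifteen small ones, so the right one is the target. The bottle is at (468,181), the beaker at (155,207) and the tip box at (309,158).

```bash
cat > h.py <<'E'
from cell import arm
import cv2,numpy as np
from scipy.spatial.transform import Rotation as R
def ray(m,uv):
    f=240/np.tan(np.radians(m["vertical_fov"]/2))
    uv=np.atleast_2d(np.asarray(uv,float))
    d=np.c_[(uv[:,0]-m["cx"])/f,(uv[:,1]-m["cy"])/f,np.ones(len(uv))]
    return m["eye"],R.from_rotvec(m["orientation"]).apply(d)
def plane(m,uv,z):
    e,d=ray(m,uv); return e+d*((z-e[2])/d[:,2])[:,None]
def proj(m,P):
    f=240/np.tan(np.radians(m["vertical_fov"]/2))
    p=R.from_rotvec(m["orientation"]).inv().apply(np.atleast_2d(P)-m["eye"])
    return p[:,:2]/p[:,2:]*f+[m["cx"],m["cy"]]
def rect(P):
    "min-area rect of xy points in m -> centre, (long,short), angle of long axis deg"
    (c,s,a)=cv2.minAreaRect((np.asarray(P)[:,:2]*1000).astype(np.float32))
    if s[0]<s[1]: s=s[::-1];a+=90
    return np.round(c,1),np.round(s,1),round((a+90)%180-90,2)
def todelta(P,Rm=None):
    "TCP goal P (m), Rm -> dp mm, turn deg in present tool axes"
    o=arm.get_obs();r=R.from_rotvec(o["eef_rot"])
    dp=r.inv().apply(np.asarray(P)-o["tcp_pos"])*1000
    t=np.degrees((r.inv()*Rm).as_rotvec()) if Rm is not None else None
    return np.round(dp,1),None if t is None else np.round(t,1)
E
python3 - <<'E'
from h import *
im=cv2.imread("pics/top0.png");m=arm.camera_model("top")
g=cv2.cvtColor(im,cv2.COLOR_BGR2GRAY);hsv=cv2.cvtColor(im,cv2.COLOR_BGR2HSV)
mk=((g>75)*255).astype(np.uint8)
cs,_=cv2.findContours(mk,cv2.RETR_EXTERNAL,cv2.CHAIN_APPROX_NONE)
for c in cs:
    c=c[:,0,:]
    if len(c)>60 and 60<c[:,0].mean()<500 and 130<c[:,1].mean()<350:
        z={True:.085}.get(c[:,0].mean()>340,.018)
        print(np.round(c.mean(0)),z,rect(plane(m,c,z)))
for n,p in dict(wide=(403,222),fine=(371,218),strip=(382,255),plain=(392,190)).items(): print(n,plane(m,p,.085).round(3))
for n,p in dict(bottle=(468,181),beaker=(155,207),tip=(309,158)).items(): print(n,plane(m,p,.06).round(3))
a=cv2.resize(im[175:280,335:440],(400,400),interpolation=cv2.INTER_CUBIC)
b=cv2.resize(im[190:345,140:295],(400,400),interpolation=cv2.INTER_CUBIC)
cv2.imwrite("pics/crop1.png",np.hstack([a,b]))
w=R.from_rotvec(arm.get_obs()["eef_rot"]);mw=arm.camera_model("wrist")
print(w.as_matrix().round(2)); print("cam in tool",w.inv().apply(mw["eye"]-arm.get_obs()["tcp_pos"]).round(3),(w.inv()*R.from_rotvec(mw["orientation"])).as_matrix().round(3))
E
```

```text
[256. 310.] 0.018 (array([320.6, 211.1]), array([141. , 114.9]), -6.08)
[179. 274.] 0.018 (array([452.1, 428.5]), array([189. , 150.3]), 8.52)
[263. 234.] 0.018 (array([545.6, 174.4]), array([190.7, 152.5]), 1.3)
[154. 205.] 0.018 (array([669.8, 494.1]), array([97.7, 73.3]), 57.54)
[387. 226.] 0.085 (array([ 517.7, -189. ]), array([221.7, 203. ]), -15.91)
[468. 180.] 0.085 (array([ 628.5, -444.6]), array([102.7,  67.9]), -51.79)
[307. 156.] 0.018 (array([776.1,  13.7]), array([127.7,  88.2]), -74.5)
[279. 166.] 0.018 (array([665.5, -87.7]), array([2097.5, 1434.9]), -88.84)
wide [[ 0.522 -0.237  0.085]]
fine [[ 0.544 -0.147  0.085]]
strip [[ 0.433 -0.165  0.085]]
plain [[ 0.62  -0.219  0.085]]
bottle [[ 0.63  -0.451  0.06 ]]
beaker [[0.65 0.48 0.06]]
tip [[0.753 0.012 0.06 ]]
[[ 0.95  0.32 -0.  ]
 [ 0.32 -0.95  0.  ]
 [-0.   -0.   -1.  ]]
cam in tool [ 0.081 -0.001 -0.179] [[-0.    -0.96  -0.281]
 [ 1.    -0.    -0.   ]
 [ 0.    -0.281  0.96 ]]
```

View pics/crop1.png

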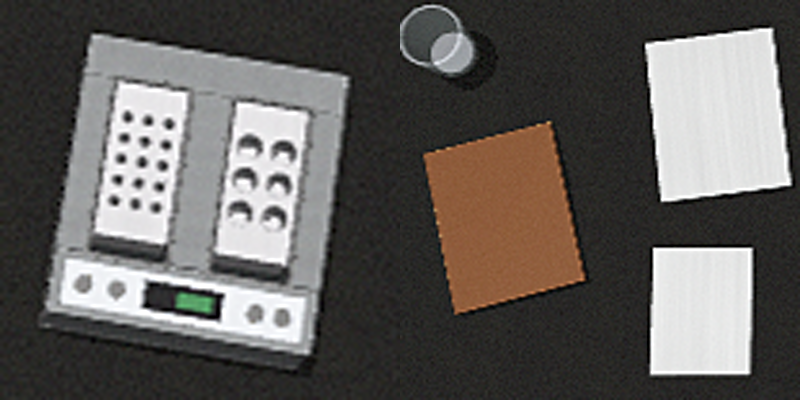

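The crop confirms the choice. The right block has six wide holes, its wide gap is at the control-strip end, and the large light plate measures 190.7 x 152.5 mm as given. I'll move over the block for a close look.

```bash
cat >> h.py <<'E'
def toolrot(yaw,tilt=0):
    "tool x along yaw (deg), z down; tilt>0 swings the finger tips towards tool +x"
    return R.from_euler("z",yaw,degrees=True)*R.from_euler("x",180,degrees=True)*R.from_euler("y",tilt,degrees=True)
E
python3 - <<'E'
from h import *
print(todelta([.52,-.237,.28],toolrot(-15.9)), toolrot(0,25).as_matrix()[:,2])
im=cv2.imread("pics/top0.png");m=arm.camera_model("top")
g=cv2.cvtColor(im,cv2.COLOR_BGR2GRAY)
E
```

```text
(array([ 415.2, -256.9,  -74.9]), array([-0.1,  0. , 34.8])) [ 4.22618262e-01 -1.10990693e-16 -9.06307787e-01]
```

Emit:
play_rows(commands=[{"claw":1,"dp":[45,-28,-40],"turn":[0,0,9]},{"claw":1,"dp":[95,-58,-75],"turn":[0,0,18]},{"claw":1,"dp":[145,-90,-75],"turn":[0,0,26]},{"claw":1,"dp":[195,-120,-75],"turn":[0,0,34.8]},{"claw":1,"dp":[245,-151,-75],"turn":[0,0,34.8]}])

```text
clock: 0.72
tcp_pos: [0.3945, -0.3903, 0.2798]
eef_rot: [-3.11, 0.436, 0.001]
ft_force: [1.2, -0.7, -0.1]
grip_width: 0.0941
```

```bash
python3 -c "
from h import *
print(todelta([.52,-.237,.28],toolrot(-15.9)))"
```

```text
(array([  78.6, -181.9,   -0. ]), array([-0.1,  0.1, -0.1]))
```

Emit:
play_rows(commands=[{"claw":1,"dp":[22,-50,0],"turn":[0,0,0]},{"claw":1,"dp":[44,-100,0],"turn":[0,0,0]},{"claw":1,"dp":[64,-148,0],"turn":[0,0,0]},{"claw":1,"dp":[78.6,-182,0],"turn":[0,0,0]},{"claw":1,"dp":[78.6,-182,0],"turn":[0,0,0]}])

```text
clock: 1.35
tcp_pos: [0.522, -0.2331, 0.2793]
eef_rot: [-3.109, 0.425, 0.002]
ft_force: [-0.9, -0.8, 0.2]
grip_width: 0.0938
```

Run:
```python
from h import *
m=arm.camera_model("wrist");im=arm.grab_frame("wrist")[:,:,::-1].copy();cv2.imwrite("pics/w1.png",im)
print(m, arm.get_obs()["tcp_pos"])
print(proj(m,[[.5194,-.237,.085],[.545,-.147,.085]]).round())
g=cv2.cvtColor(im,cv2.COLOR_BGR2GRAY)
for t in(170,200,225):
  cs,_=cv2.findContours(((g>t)*255).astype(np.uint8),cv2.RETR_EXTERNAL,cv2.CHAIN_APPROX_NONE)
  for c in cs:
    if cv2.contourArea(c)>1500: print(t,c[:,0].mean(0).round(),rect(plane(m,c[:,0],.085)))
```

```text
{'vertical_fov': 68.87862996694072, 'cx': 317.12451306531005, 'cy': 243.33652017573684, 'eye': array([ 0.60022659, -0.25509973,  0.45841042]), 'orientation': array([ 1.78581802, -2.35052174, -0.34236539])} [ 0.52037666 -0.23563221  0.27946494]
[[322. 219.]
 [237. 219.]]
170 [308. 294.] (array([ 445.3, -188.2]), array([164.2,  70.3]), 74.54)
170 [ 38. 270.] (array([554.7, 107.3]), array([160.2, 126.6]), 1.42)
170 [326. 205.] (array([ 535.4, -243.9]), array([92.9, 55.2]), -16.42)
170 [240. 212.] (array([ 547.6, -151.8]), array([119.7,  55.5]), -15.81)
170 [271. 187.] (array([ 544.3, -198.6]), array([198.9, 167.6]), 74.41)
170 [492.  47.] (array([ 634.9, -443.7]), array([66.3, 62.9]), 8.15)
170 [31. 52.] (array([756.2,  -1.8]), array([111.1,  73.3]), -74.57)
200 [297. 300.] (array([ 435.1, -182.5]), array([153. ,  34.5]), 74.51)
200 [ 38. 270.] (array([554.6, 107.4]), array([160.2, 125.8]), 1.52)
200 [322. 185.] (array([ 555.3, -249.6]), array([55. , 50.6]), 73.99)
200 [240. 213.] (array([ 547.6, -151.9]), array([119.6,  55.2]), -15.81)
200 [31. 52.] (array([746.1,  -4. ]), array([109.1,  50.7]), -73.88)
225 [297. 300.] (array([ 435.1, -182.3]), array([152.6,  34.5]), 74.51)
225 [ 34. 280.] (array([554.7, 107.4]), array([159.7, 125.4]), 1.34)
225 [323. 185.] (array([ 555.6, -249.9]), array([54.7, 49.4]), 74.43)
225 [240. 213.] (array([ 547.5, -151.9]), array([119.5,  54.8]), -15.81)
```

View pics/w1.png

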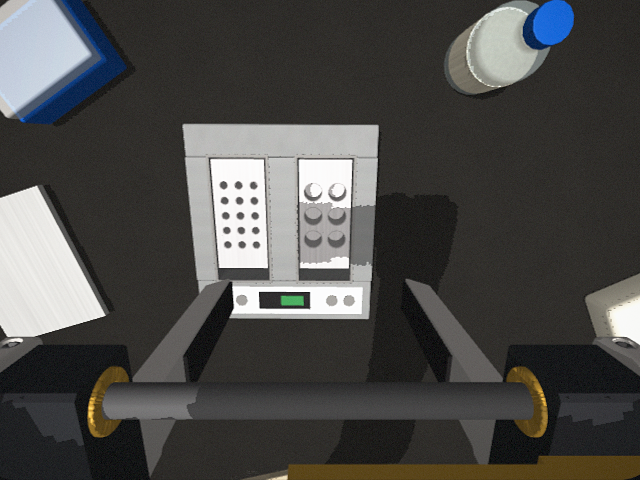

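The wrist view shows the fine block at (240,213), measuring 119.7 x 55.5 mm at -15.8° as it should. The six-hole block is at (326,212) with its dark gap below at (325,272). Its centre is about (522,-240) mm, and the two measurements agree within 1 mm. Next I press at s = -48 mm.

```bash
python3 -c "
from h import *
print(todelta([.4758,-.2269,.105],toolrot(-15.8)))"
```

```text
(array([-44.9,   4. , 174.6]), array([-0.1,  0.1,  0. ]))
```

Emit:
play_rows(commands=[{"claw":-1,"dp":[-15,1,50],"turn":[0,0,0]},{"claw":-1,"dp":[-35,3,105],"turn":[0,0,0]},{"claw":-1,"dp":[-45,4,155],"turn":[0,0,0]},{"claw":-1,"dp":[-45,4,172],"turn":[0,0,0]},{"claw":-1,"dp":[-45,4,172],"turn":[0,0,0]}])

```text
clock: 2.02
tcp_pos: [0.4736, -0.2281, 0.1064]
eef_rot: [-3.11, 0.435, 0.009]
ft_force: [-0.4, -0.2, -0.2]
grip_width: 0.0471
```

```bash
python3 -c "
from h import *
print(todelta([.4758,-.2269,.085],toolrot(-15.8)))
o=arm.get_obs();print(o['tcp_pos'],o['ft_force'],o['grip_width'],o['qpos'].round(2))"
```

```text
(array([ 1.9, -1.7, 21.4]), array([-0.1,  0.3, -0.1]))
[ 0.47357778 -0.22805496  0.10640814] [-0.35281074 -0.15083723 -0.2116118 ] 0.04706171457600657 [ 0.32  0.6   0.11  1.96 -0.11  0.6  -1.35]
```

Emit:
play_rows(commands=[{"claw":-1,"dp":[2,-1.7,8]},{"claw":-1,"dp":[2,-1.7,14]},{"claw":-1,"dp":[2,-1.7,14]},{"claw":-1,"dp":[2,-1.7,14]},{"claw":-1,"dp":[2,-1.7,14]}])

```text
invalid input at $.commands[0]: expected keys claw, dp, turn
```

Emit:
play_rows(commands=[{"claw":-1,"dp":[0,0,5]},{"claw":-1,"dp":[0,0,9]},{"claw":-1,"dp":[0,0,12]},{"claw":-1,"dp":[0,0,15]},{"claw":-1,"dp":[0,0,15]}])

```text
invalid input at $.commands[0]: expected keys claw, dp, turn
```

Emit:
play_rows(commands=[{"claw":-1,"dp":[2,-1.7,8],"turn":[0,0,0]},{"claw":-1,"dp":[2,-1.7,14],"turn":[0,0,0]},{"claw":-1,"dp":[2,-1.7,14],"turn":[0,0,0]},{"claw":-1,"dp":[2,-1.7,14],"turn":[0,0,0]},{"claw":-1,"dp":[2,-1.7,14],"turn":[0,0,0]}])

```text
clock: 2.65
tcp_pos: [0.4761, -0.227, 0.0927]
eef_rot: [-3.11, 0.435, 0.008]
ft_force: [-0.3, -0.2, 0.9]
grip_width: 0.0005
```

Emit:
play_rows(commands=[{"claw":-1,"dp":[0,0,5],"turn":[0,0,0]},{"claw":-1,"dp":[0,0,9],"turn":[0,0,0]},{"claw":-1,"dp":[0,0,12],"turn":[0,0,0]},{"claw":-1,"dp":[0,0,15],"turn":[0,0,0]},{"claw":-1,"dp":[0,0,15],"turn":[0,0,0]}])

```text
clock: 3.28
tcp_pos: [0.4762, -0.227, 0.0774]
eef_rot: [-3.11, 0.435, 0.007]
ft_force: [-0.8, 0.1, 0.7]
grip_width: 0.0008
```

Emit:
play_rows(commands=[{"claw":-1,"dp":[0,0,2],"turn":[0,0,0]},{"claw":-1,"dp":[0,0,4],"turn":[0,0,0]},{"claw":-1,"dp":[0,0,6],"turn":[0,0,0]},{"claw":-1,"dp":[0,0,6],"turn":[0,0,0]},{"claw":-1,"dp":[0,0,6],"turn":[0,0,0]}])

```text
clock: 3.9
tcp_pos: [0.4767, -0.227, 0.0718]
eef_rot: [-3.11, 0.435, 0.006]
ft_force: [0.1, 1.1, 4.3]
grip_width: 0.0004
```

Run:
```python
from h import *
cv2.imwrite("pics/s2.png",cv2.resize(arm.grab_frame("scene")[130:280,200:400,::-1],(800,600)))
o=arm.get_obs();print(o['tcp_pos'],o['ft_force'])
C=np.array([.522,-.240]);a=np.radians(-15.8);e=np.array([np.cos(a),np.sin(a)])
# back away: straight up, at s=48 tilted frame
print(todelta([*(C-.048*e),.16],toolrot(-15.8,0)))
```

```text
[ 0.47668404 -0.22695255  0.07173451] [1.12767611 1.09311371 4.33384849]
(array([ -1.2,   0.1, -88.3]), array([-0.1,  0.2, -0.1]))
```

View pics/s2.png

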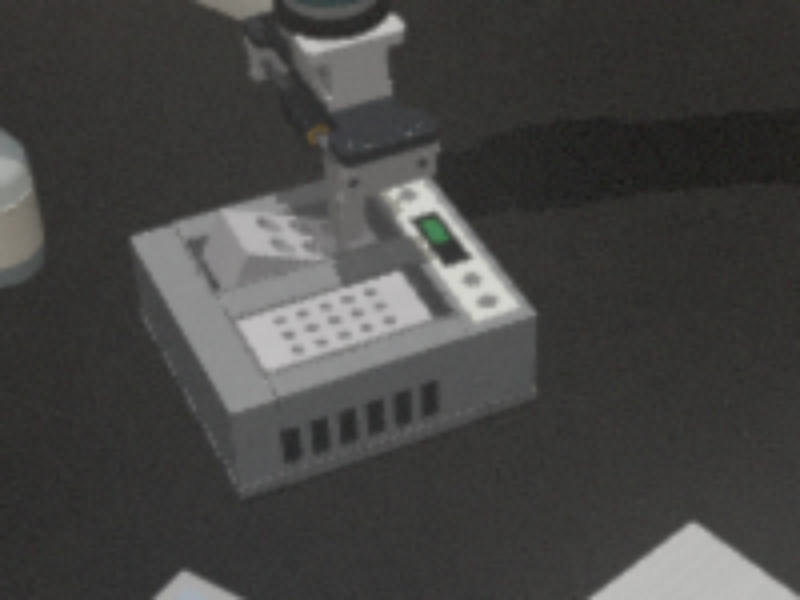

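The block is tipped, with its raised end at (235,245) in the crop. The fine block is still seated. Next I lift off, open the gripper and tilt it by 25°.

Emit:
play_rows(commands=[{"claw":-1,"dp":[0,0,-40],"turn":[0,0,0]},{"claw":0,"dp":[0,0,-85],"turn":[0,0,0]},{"claw":1,"dp":[0,0,-90],"turn":[0,8,0]},{"claw":1,"dp":[20,0,-90],"turn":[0,16,0]},{"claw":1,"dp":[50,0,-90],"turn":[0,25,0]}])

```text
clock: 4.58
tcp_pos: [0.5031, -0.225, 0.1606]
eef_rot: [3.063, -0.421, 0.479]
ft_force: [0.2, 1.4, -0.2]
grip_width: 0.0367
```

```bash
cat >> h.py <<'E'
C=np.array([.522,-.240]);YAW=-15.8;a=np.radians(YAW);e=np.array([np.cos(a),np.sin(a)])
G=np.array([*(C+.0349*e),.0916])
E
python3 - <<'E'
from h import *
T=toolrot(YAW,25);z=T.as_matrix()[:,2]
print(todelta(G-.055*z,T),todelta(G-.002*z,T));o=arm.get_obs();print(o['tcp_pos'],o['qpos'].round(2),o['grip_width'])
E
```

```text
(array([26.6, 10.1, 28.2]), array([-1.7,  7.4, -0.2])) (array([33.5, 11.6, 80.7]), array([-1.7,  7.4, -0.2]))
[ 0.50306147 -0.22495658  0.16056806] [ 0.33  0.44  0.11  2.14 -0.46  0.29 -0.99] 0.03667831235781756
```

Emit:
play_rows(commands=[{"claw":1,"dp":[10,4,5],"turn":[-1,4,0]},{"claw":1,"dp":[26.6,10,15],"turn":[-1.7,7.4,0]},{"claw":1,"dp":[26.6,10,28],"turn":[-1.7,7.4,0]},{"claw":1,"dp":[26.6,10,28],"turn":[-1.7,7.4,0]},{"claw":1,"dp":[26.6,10,28],"turn":[-1.7,7.4,0]}])

```text
clock: 5.2
tcp_pos: [0.5387, -0.247, 0.1563]
eef_rot: [2.999, -0.423, 0.621]
ft_force: [-0.2, 0.1, 0.7]
grip_width: 0.0868
```

Run:
```python
from h import *
T=toolrot(YAW,25);z=T.as_matrix()[:,2]
o=arm.get_obs();print(o['tcp_pos'],o['qpos'].round(2),o['grip_width'])
print("remaining",todelta(G-.055*z,T),todelta(G,T))
m=arm.camera_model("wrist");cv2.imwrite("pics/w2.png",arm.grab_frame("wrist")[:,:,::-1])
```

```text
[ 0.53874327 -0.24695018  0.15634746] [ 0.22  0.49  0.29  2.15 -1.1   0.23 -0.36] 0.08682797746158025
remaining (array([-11.7,  -2. ,  11.2]), array([-0.3,  1.7, -0.3])) (array([-10.2,  -1.7,  66.2]), array([-0.3,  1.7, -0.3]))
```

View pics/w2.png

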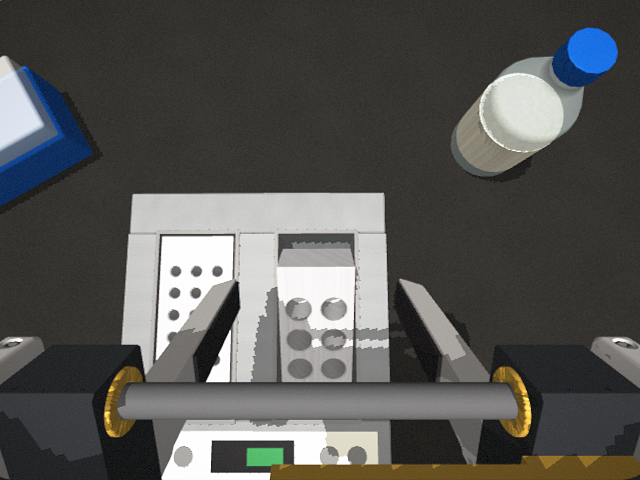

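The wrist view shows the raised end at (315,255), centred between the open fingers (240 and 400). Joints 5 and 6 are at their limits, so I will grasp with about 8° of tilt instead.

Run:
```python
from h import *
T=toolrot(YAW,8);G=np.array([*(C+.0365*e),.0895])
print(todelta(G+[0,0,.05],T),todelta(G,T))
```

```text
(array([10.2, -2.1, 22.9]), array([ -0.3, -15.4,  -0.3])) (array([-9.7, -1.8, 68.8]), array([ -0.3, -15.4,  -0.3]))
```

Emit:
play_rows(commands=[{"claw":1,"dp":[5,-1,8],"turn":[0,-8,0]},{"claw":1,"dp":[10,-2,16],"turn":[0,-15.4,0]},{"claw":1,"dp":[10,-2,23],"turn":[0,-15.4,0]},{"claw":1,"dp":[10,-2,23],"turn":[0,-15.4,0]},{"claw":1,"dp":[10,-2,23],"turn":[0,-15.4,0]}])

```text
clock: 5.88
tcp_pos: [0.5551, -0.2498, 0.1394]
eef_rot: [3.092, -0.439, 0.217]
ft_force: [-0.5, -0.5, -0.9]
grip_width: 0.0942
```

Run:
```python
from h import *
T=toolrot(YAW,8);G=np.array([*(C+.0365*e),.0895])
o=arm.get_obs();print(o['tcp_pos'],o['qpos'].round(2),o['grip_width'])
print(todelta(G+[0,0,.05],T),todelta(G,T))
```

```text
[ 0.55513439 -0.24982649  0.1393539 ] [-0.04  0.69  0.69  1.86 -0.74  0.71 -0.78] 0.09417468658260741
(array([ 1.9, -0.4,  0.1]), array([-0.5,  0. , -0.4])) (array([-5. , -0. , 49.6]), array([-0.5,  0. , -0.4]))
```

Emit:
play_rows(commands=[{"claw":1,"dp":[-1,0,15],"turn":[0,0,0]},{"claw":1,"dp":[-3,0,32],"turn":[0,0,0]},{"claw":1,"dp":[-4,0,44],"turn":[0,0,0]},{"claw":1,"dp":[-5,0,49.6],"turn":[0,0,0]},{"claw":1,"dp":[-5,0,49.6],"turn":[0,0,0]}])

```text
clock: 6.5
tcp_pos: [0.5568, -0.25, 0.0889]
eef_rot: [3.092, -0.439, 0.216]
ft_force: [0.1, 0.0, -0.3]
grip_width: 0.0938
```

Emit:
play_rows(newtons=20, commands=[{"claw":0.6,"dp":[0,0,0],"turn":[0,0,0]},{"claw":0.3,"dp":[0,0,0],"turn":[0,0,0]},{"claw":-0.2,"dp":[0,0,0],"turn":[0,0,0]},{"claw":-1,"dp":[0,0,0],"turn":[0,0,0]},{"claw":-1,"dp":[0,0,0],"turn":[0,0,0]}])

```text
clock: 7.12
tcp_pos: [0.5569, -0.2501, 0.0891]
eef_rot: [3.092, -0.439, 0.216]
ft_force: [-0.5, 0.6, 0.4]
grip_width: 0.0548
```

Emit:
play_rows(newtons=60, commands=[{"claw":-1,"dp":[0,0,0],"turn":[0,0,0]},{"claw":-1,"dp":[0,0,0],"turn":[0,0,0]},{"claw":-1,"dp":[0,0,0],"turn":[0,0,0]}])

```text
clock: 7.5
tcp_pos: [0.5569, -0.2501, 0.0891]
eef_rot: [3.092, -0.439, 0.216]
ft_force: [-0.3, -0.2, 0.9]
grip_width: 0.0545
```

Emit:
play_rows(commands=[{"claw":-1,"dp":[0.7,0,-5],"turn":[0,0,0]},{"claw":-1,"dp":[1.7,0,-12],"turn":[0,0,0]},{"claw":-1,"dp":[2.8,0,-20],"turn":[0,0,0]},{"claw":-1,"dp":[4.2,0,-30],"turn":[0,0,0]},{"claw":-1,"dp":[5.6,0,-40],"turn":[0,0,0]}])

```text
clock: 8.12
tcp_pos: [0.5569, -0.2505, 0.1303]
eef_rot: [3.092, -0.439, 0.217]
ft_force: [-0.1, -0.1, -5.1]
grip_width: 0.0546
```

Run:
```python
from h import *
o=arm.get_obs();print(o['tcp_pos'],o['ft_force'].round(1),o['moment'].round(2),o['grip_width'])
cv2.imwrite("pics/s3.png",cv2.resize(arm.grab_frame("scene")[100:280,180:420,::-1],(800,600)))
```

```text
[ 0.55688848 -0.25047861  0.13034547] [-0.1 -0.1 -5.1] [ 0.08  0.06 -0.03] 0.05457618378182766
```

View pics/s3.png

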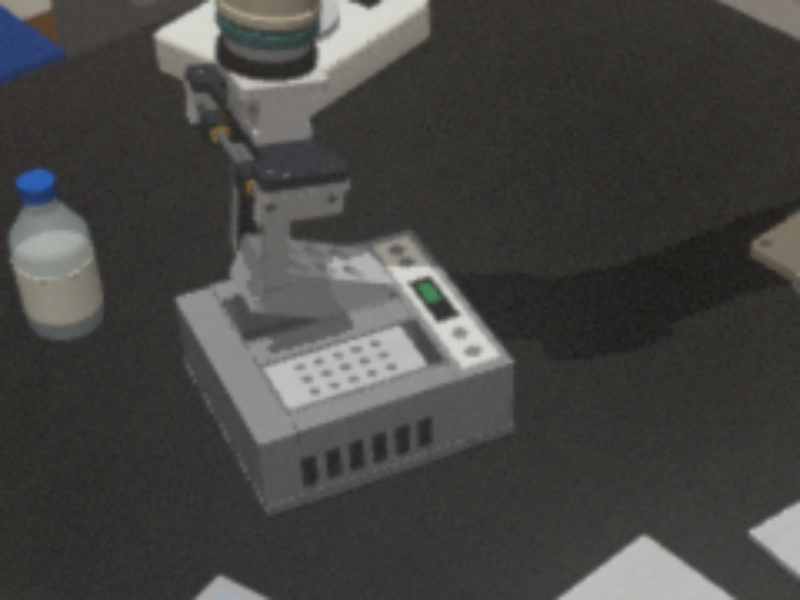

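The block is held at roughly its 25° tilt, and the weight of 5.1 N fits 0.52 kg. I keep lifting.

Emit:
play_rows(commands=[{"claw":-1,"dp":[2,0,-14],"turn":[0,0,0]},{"claw":-1,"dp":[5,0,-36],"turn":[0,0,0]},{"claw":-1,"dp":[8.5,0,-60],"turn":[0,0,0]},{"claw":-1,"dp":[12,0,-84],"turn":[0,0,0]},{"claw":-1,"dp":[14,0,-100],"turn":[0,0,0]}])

```text
clock: 8.8
tcp_pos: [0.5573, -0.2521, 0.2344]
eef_rot: [3.09, -0.439, 0.222]
ft_force: [-0.4, -0.0, -5.6]
grip_width: 0.0544
```

Run:
```python
from h import *
o=arm.get_obs();print(o['tcp_pos'],o['ft_force'].round(1),o['moment'].round(2),o['grip_width'],o['qpos'].round(2))
# flat pose over plate: yaw 1.3, tilt 8-25
P=np.array([.5456,.1744]);b=np.radians(1.3);ep=np.array([np.cos(b),np.sin(b)])
print(todelta([*(P+.045*ep),.23],toolrot(1.3,-17)))
```

```text
[ 0.5573494  -0.25210902  0.23441016] [-0.4 -0.  -5.6] [0.05 0.07 0.04] 0.05437516968437923 [-0.12  0.59  0.82  1.76 -0.61  0.91 -0.9 ]
(array([ -87.2, -419.9,   -4.7]), array([ -1.8, -25. , -17.5]))
```

Emit:
play_rows(commands=[{"claw":-1,"dp":[-3,-15,0],"turn":[0,-1,-0.6]},{"claw":-1,"dp":[-9,-45,0],"turn":[-0.2,-3,-2]},{"claw":-1,"dp":[-18,-85,-1],"turn":[-0.4,-5.5,-4]},{"claw":-1,"dp":[-27,-130,-1.5],"turn":[-0.6,-8,-5.6]},{"claw":-1,"dp":[-36,-175,-2],"turn":[-0.8,-11,-7.7]}])

```text
clock: 9.43
tcp_pos: [0.5711, -0.0709, 0.2318]
eef_rot: [3.124, -0.229, -0.085]
ft_force: [0.6, 0.3, -4.9]
grip_width: 0.0544
```

Run:
```python
from h import *
o=arm.get_obs();print(o['tcp_pos'],o['ft_force'].round(1),o['moment'].round(2),o['grip_width'],o['qpos'].round(2))
P=np.array([.5456,.1744]);b=np.radians(1.3);ep=np.array([np.cos(b),np.sin(b)])
print(todelta([*(P+.045*ep),.20],toolrot(1.3,-17)))
```

```text
[ 0.57113087 -0.07091321  0.23175583] [ 0.6  0.3 -4.9] [ 0.01 -0.47  0.05] 0.05438255390825468 [-0.42  0.65  0.83  1.66 -0.5   1.12 -1.16]
(array([ -15.1, -246.9,   29.7]), array([ -1. , -13.8,  -9.7]))
```

Emit:
play_rows(commands=[{"claw":-1,"dp":[-3,-45,0],"turn":[-0.2,-2.8,-2]},{"claw":-1,"dp":[-6,-95,5],"turn":[-0.4,-5.6,-4]},{"claw":-1,"dp":[-9,-145,10],"turn":[-0.6,-8.4,-6]},{"claw":-1,"dp":[-12,-190,15],"turn":[-0.8,-11.2,-8]},{"claw":-1,"dp":[-14,-225,20],"turn":[-1,-13.8,-9.7]}])

```text
clock: 10.05
tcp_pos: [0.5885, 0.1578, 0.2082]
eef_rot: [3.104, 0.043, -0.467]
ft_force: [0.9, -0.3, -4.7]
grip_width: 0.0543
```

Emit:
play_rows(commands=[{"claw":-1,"dp":[0,-8,0],"turn":[0,0,0]},{"claw":-1,"dp":[0,-12,0],"turn":[0,0,0]},{"claw":-1,"dp":[0,-12,0],"turn":[0,0,0]}])

```text
clock: 10.42
tcp_pos: [0.5881, 0.1687, 0.2085]
eef_rot: [3.103, 0.041, -0.466]
ft_force: [0.3, -0.2, -5.8]
grip_width: 0.0545
```

Run:
```python
from h import *
o=arm.get_obs();print(o['tcp_pos'],o['ft_force'].round(1),o['moment'].round(2),o['grip_width'],o['qpos'].round(2))
P=np.array([.5456,.1744]);b=np.radians(1.3);ep=np.array([np.cos(b),np.sin(b)])
print(todelta([*(P+.045*ep),.20],toolrot(1.3,-17)))
a=arm.grab_frame("scene")[150:390,240:560,::-1];w=arm.grab_frame("wrist")[:,:,::-1]
cv2.imwrite("pics/w3.png",np.hstack([cv2.resize(a,(400,300)),cv2.resize(w,(400,300))]));cv2.imwrite("pics/w3full.png",w);
```

```text
[0.58805979 0.16872777 0.20849939] [ 0.3 -0.2 -5.8] [ 0.04 -0.91  0.  ] 0.05450567344802459 [-0.62  0.85  0.72  1.32 -0.52  1.47 -1.41]
(array([ 5.1, -6.6,  7.3]), array([0. , 0.1, 0.2]))
```

View pics/w3.png

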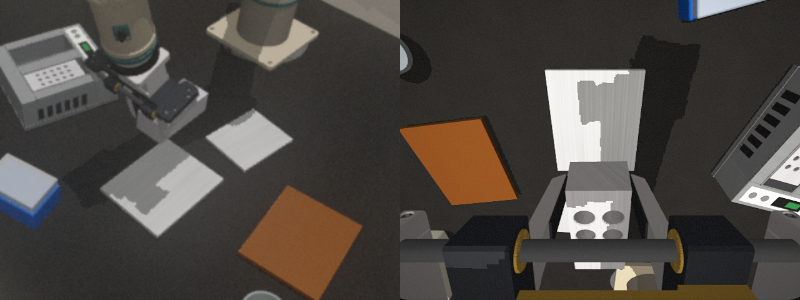

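Run:
```python
from h import *
m=arm.camera_model("wrist");o=arm.get_obs();t=o["tcp_pos"]
T=R.from_rotvec(o["eef_rot"])
for tilt in(25,35,45):
  B=T*toolrot(0,8).inv()*R.from_euler("y",-tilt,degrees=True)
  pts=[[60-51.3,y,h-23] for h in(0,40) for y in(27.5,-27.5)]
  if tilt==25: print("block x axis",B.as_matrix()[:,0].round(3))
  print(tilt,proj(m,t+B.apply(np.array(pts))/1000).round().tolist())
im=cv2.imread("pics/w3full.png");cv2.imwrite("pics/c3.png",cv2.resize(im[240:440,200:460],(780,600)))
```

```text
block x axis [ 1.     0.025 -0.001]
25 [[272.0, 256.0], [364.0, 256.0], [264.0, 303.0], [373.0, 303.0]]
35 [[272.0, 253.0], [365.0, 253.0], [264.0, 309.0], [373.0, 309.0]]
45 [[271.0, 250.0], [366.0, 250.0], [264.0, 315.0], [373.0, 315.0]]
```

View pics/c3.png

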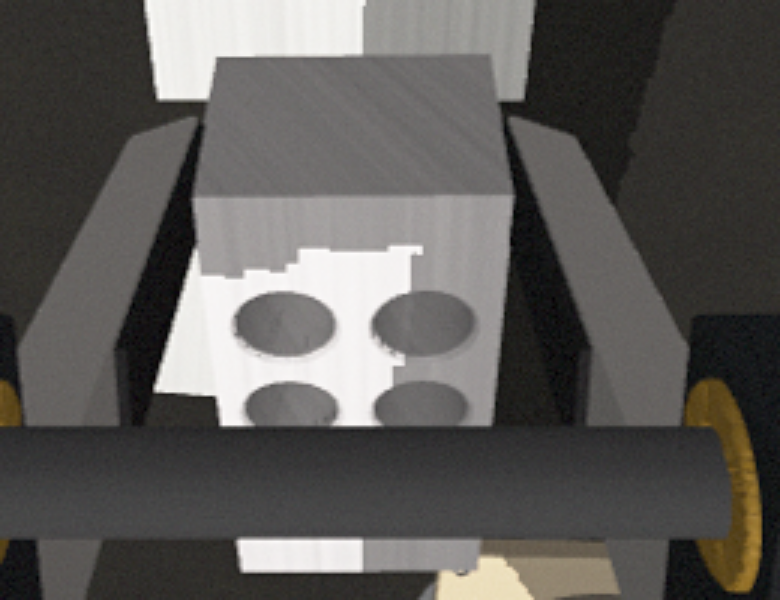

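In the crop the end face's corners are at full-picture (272,259), (363,259), (265,305) and (371,305), within about 3 px of the prediction for a held, level block. The far top edge is at (281,430) to (359,430). I'll solve the pose from these corners.

```bash
cat > pnp.py <<'E'
from h import *
def block(m,px,obj):
    f=240/np.tan(np.radians(m["vertical_fov"]/2));K=np.array([[f,0,m["cx"]],[0,f,m["cy"]],[0,0,1]])
    ok,rv,tv=cv2.solvePnP(np.array(obj,float)/1000,np.array(px,float),K,None)
    r=R.from_rotvec(m["orientation"]);B=r*R.from_rotvec(rv[:,0]);c=m["eye"]+r.apply(tv[:,0])
    q,_=cv2.projectPoints(np.array(obj,float)/1000,rv,tv,K,None)
    return c,B,np.abs(q[:,0]-px).max()
E
python3 - <<'E'
from pnp import *
m=arm.camera_model("wrist")
px=[(272.3,259),(363.3,259),(265,305),(371,305),(280.7,430.3),(359.3,430.3)]
obj=[(60,27.5,-20),(60,-27.5,-20),(60,27.5,20),(60,-27.5,20),(-60,27.5,20),(-60,-27.5,20)]
c,B,er=block(m,px,obj);print("centre",c.round(4),"x",B.as_matrix()[:,0].round(3),"z",B.as_matrix()[:,2].round(3),"err",er)
o=arm.get_obs();print(o["tcp_pos"],"tcp in block",B.inv().apply(o["tcp_pos"]-c).round(4))
E
```

```text
centre [0.533  0.1664 0.2029] x [0.999 0.038 0.004] z [-0.004  0.005  1.   ] err 0.7131169632988872
[0.58826539 0.16824344 0.20884872] tcp in block [ 0.0553 -0.0003  0.0058]
```

The block is level to 0.2° and its centre is at (533, 166, 203) mm. I move it to (545.6, 174.4) and lower it.

Run:
```python
from h import *
o=arm.get_obs()
for z in(.05,.036): print(todelta(o["tcp_pos"]+[.0126,.008,z-.2029],toolrot(1.0,-17)))
```

```text
(array([ 57.1,  -7.6, 142.4]), array([0.1, 0.1, 0.4]))
(array([ 61.2,  -7.6, 155.8]), array([0.1, 0.1, 0.4]))
```

Emit:
play_rows(commands=[{"claw":-1,"dp":[10,-2,25],"turn":[0,0,0.4]},{"claw":-1,"dp":[26,-5,65],"turn":[0,0,0.4]},{"claw":-1,"dp":[42,-7.6,105],"turn":[0,0,0.4]},{"claw":-1,"dp":[53,-7.6,132],"turn":[0,0,0.4]},{"claw":-1,"dp":[57,-7.6,142.4],"turn":[0,0,0.4]}])

```text
clock: 11.15
tcp_pos: [0.6, 0.1751, 0.0547]
eef_rot: [3.101, 0.026, -0.469]
ft_force: [-0.3, -0.9, -4.0]
grip_width: 0.0546
```

Emit:
play_rows(commands=[{"claw":-1,"dp":[0,0,1],"turn":[0,0,0]},{"claw":-1,"dp":[0,0,1],"turn":[0,0,0]},{"claw":-1,"dp":[0,0,1],"turn":[0,0,0]}])

```text
clock: 11.52
tcp_pos: [0.6006, 0.1751, 0.0551]
eef_rot: [3.102, 0.026, -0.465]
ft_force: [-0.5, 1.1, -4.8]
grip_width: 0.0545
```

Run:
```python
from h import *
o=arm.get_obs();print(o["tcp_pos"],o["ft_force"].round(1),o["moment"].round(2))
print(todelta([.6009,.1767,.0438],toolrot(1.0,-17)))
```

```text
[0.60055401 0.17512768 0.05509502] [-0.5  1.1 -4.8] [ 0.03 -0.83 -0.07]
(array([ 3.7, -1.6, 10.7]), array([ 0.1,  0.1, -0.1]))
```

Emit:
play_rows(commands=[{"claw":-1,"dp":[1,-1,3],"turn":[0,0,0]},{"claw":-1,"dp":[1.8,-1.6,5.5],"turn":[0,0,0]},{"claw":-1,"dp":[2.4,-1.6,7.2],"turn":[0,0,0]},{"claw":-1,"dp":[2.8,-1.6,8.5],"turn":[0,0,0]},{"claw":-1,"dp":[2.8,-1.6,8.5],"turn":[0,0,0]}])

```text
clock: 12.15
tcp_pos: [0.6006, 0.1766, 0.0459]
eef_rot: [3.102, 0.026, -0.466]
ft_force: [0.4, -0.3, -4.0]
grip_width: 0.0543
```

Emit:
play_rows(commands=[{"claw":-1,"dp":[0.2,0,0.6],"turn":[0,0,0]},{"claw":-1,"dp":[0.4,0,1.2],"turn":[0,0,0]},{"claw":-1,"dp":[0.5,0,1.7],"turn":[0,0,0]},{"claw":-1,"dp":[0.5,0,1.7],"turn":[0,0,0]}])

```text
clock: 12.65
tcp_pos: [0.6006, 0.1766, 0.0441]
eef_rot: [3.102, 0.026, -0.466]
ft_force: [-0.4, 0.6, -3.7]
grip_width: 0.0545
```

Emit:
play_rows(commands=[{"claw":-1,"dp":[0.2,0,0.5],"turn":[0,0,0]},{"claw":-1,"dp":[0.3,0,1],"turn":[0,0,0]},{"claw":-1,"dp":[0.3,0,1],"turn":[0,0,0]}])

```text
clock: 13.02
tcp_pos: [0.6006, 0.1766, 0.0432]
eef_rot: [3.102, 0.026, -0.466]
ft_force: [-0.1, 0.1, -5.0]
grip_width: 0.0543
```

Emit:
play_rows(commands=[{"claw":-1,"dp":[0.2,0,0.5],"turn":[0,0,0]},{"claw":-1,"dp":[0.3,0,1],"turn":[0,0,0]},{"claw":-1,"dp":[0.3,0,1],"turn":[0,0,0]}])

```text
clock: 13.4
tcp_pos: [0.6008, 0.1766, 0.0423]
eef_rot: [3.102, 0.026, -0.465]
ft_force: [1.3, -0.1, -2.5]
grip_width: 0.0544
```

Emit:
play_rows(commands=[{"claw":-1,"dp":[0.2,0,0.5],"turn":[0,0,0]},{"claw":-1,"dp":[0.2,0,0.8],"turn":[0,0,0]},{"claw":-1,"dp":[0.2,0,0.8],"turn":[0,0,0]}])

```text
clock: 13.78
tcp_pos: [0.6009, 0.1767, 0.042]
eef_rot: [3.103, 0.026, -0.465]
ft_force: [0.9, 0.1, 1.6]
grip_width: 0.0543
```

Run:
```python
from h import *
o=arm.get_obs();print(o["tcp_pos"],o["ft_force"].round(1),o["moment"].round(2))
w=arm.grab_frame("wrist")[:,:,::-1];cv2.imwrite("pics/c4.png",cv2.resize(w[220:440,180:470],(780,592)))
```

```text
[0.60091196 0.17666254 0.04203113] [0.9 0.1 1.6] [ 0.16 -0.22  0.  ]
```

View pics/c4.png

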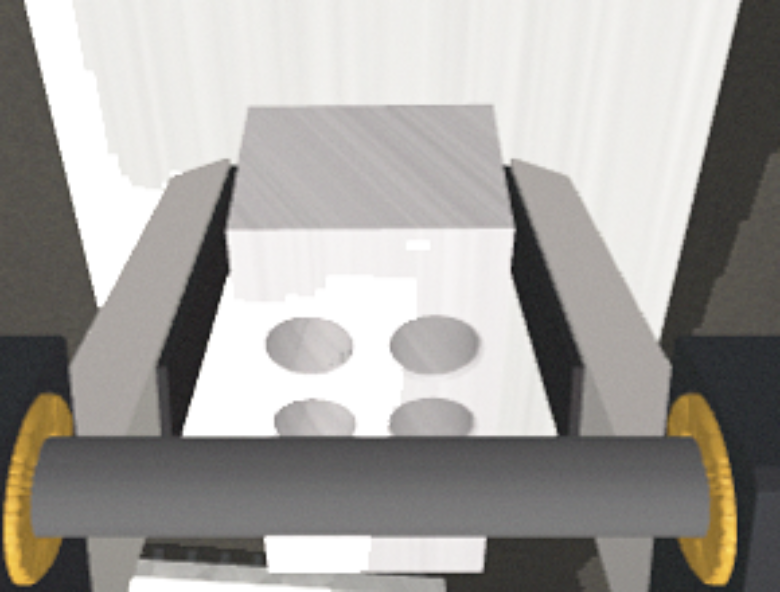

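The plate carries the block: the force went from -5 to +1.6 N, and the moment is nearly gone. The block lies flat with its end face at (370,165) in the crop and the plate around it. I release.

Emit:
play_rows(newtons=10, commands=[{"claw":-1,"dp":[0,0,0],"turn":[0,0,0]},{"claw":0.3,"dp":[0,0,0],"turn":[0,0,0]},{"claw":0.6,"dp":[0,0,0],"turn":[0,0,0]},{"claw":0.8,"dp":[0,0,0],"turn":[0,0,0]},{"claw":0.8,"dp":[0,0,0],"turn":[0,0,0]}])

```text
clock: 14.45
tcp_pos: [0.6008, 0.1766, 0.042]
eef_rot: [3.103, 0.026, -0.465]
ft_force: [-0.0, -0.1, -0.3]
grip_width: 0.0838
```

Emit:
play_rows(commands=[{"claw":0.8,"dp":[0,0,-10],"turn":[0,0,0]},{"claw":0.8,"dp":[0,0,-35],"turn":[0,0,0]},{"claw":0.8,"dp":[0,0,-75],"turn":[0,0,0]},{"claw":0.8,"dp":[0,0,-120],"turn":[0,0,0]},{"claw":0.8,"dp":[0,0,-150],"turn":[0,0,0]}])

```text
clock: 15.08
tcp_pos: [0.6462, 0.1773, 0.1884]
eef_rot: [3.103, 0.026, -0.46]
ft_force: [0.5, 0.3, -1.2]
grip_width: 0.0847
```

Emit:
play_rows(commands=[{"claw":0.8,"dp":[0,60,0],"turn":[0,5,0]},{"claw":0.8,"dp":[0,115,0],"turn":[0,10,0]},{"claw":0.8,"dp":[0,160,0],"turn":[0,15,0]},{"claw":0.8,"dp":[0,180,0],"turn":[0,17,0]},{"claw":0.8,"dp":[0,180,0],"turn":[0,17,0]}])

```text
clock: 15.7
tcp_pos: [0.6489, -0.005, 0.1903]
eef_rot: [3.139, 0.02, 0.005]
ft_force: [-0.3, 0.3, 0.3]
grip_width: 0.0843
```

Run:
```python
from h import *
o=arm.get_obs();print(o["tcp_pos"],o["ft_force"].round(1),o["grip_width"])
t=arm.grab_frame("top")[:,:,::-1].copy();s=arm.grab_frame("scene")[:,:,::-1]
cv2.imwrite("pics/top5.png",t)
a=cv2.resize(t[120:300,135:435],(800,480),interpolation=cv2.INTER_CUBIC)[:, :]
cv2.imwrite("pics/fin.png",np.vstack([cv2.resize(t[120:320,130:490],(540,300),interpolation=cv2.INTER_CUBIC),cv2.resize(s[150:450,180:540],(540,300))]))
```

```text
[ 0.6488855  -0.00496268  0.19029657] [-0.3  0.3  0.3] 0.08432418592863036
```

View pics/fin.png

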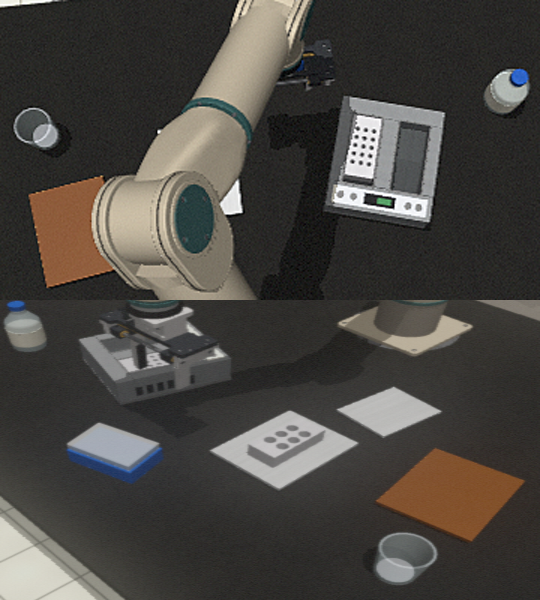

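The scene view shows the block flat, holes up, on the large light plate. The fine block is still seated, and the bottle, beaker and tip box are where they were. I'll check the centring numerically.

Run:
```python
from h import *
m=arm.camera_model("scene");im=arm.grab_frame("scene")[:,:,::-1];g=cv2.cvtColor(im,cv2.COLOR_BGR2GRAY)
u0=proj(m,[[.5456,.1744,.018]])[0]
mk=((g>75)*255).astype(np.uint8)
cs,_=cv2.findContours(mk,cv2.RETR_EXTERNAL,cv2.CHAIN_APPROX_NONE)
c=[c for c in cs if cv2.pointPolygonTest(c,tuple(map(float,u0)),False)>0][0]
print("plate",rect(plane(m,c[:,0],.018)))
ins=np.zeros_like(g);cv2.drawContours(ins,[c],-1,255,-1)
for t in(120,140,160):
  hs,_=cv2.findContours(((g<t)&(ins>0)).astype(np.uint8),cv2.RETR_EXTERNAL,cv2.CHAIN_APPROX_NONE)
  P=np.array([plane(m,h[:,0].mean(0),.058)[0]*1000 for h in hs if 25<cv2.contourArea(h)<200])
  print(t,len(P),P.mean(0).round(1) if len(P) else"",rect(P/1000) if len(P)>3 else "",[cv2.contourArea(h) for h in hs])
```

```text
plate (array([549.6, 173.6]), array([197.7, 156.2]), 1.39)
120 1 [620.5 234.5  58. ]  [0.0, 0.0, 3.5, 0.0, 59.5, 0.0, 0.0, 0.0, 5.5, 15.0, 0.0, 0.0, 0.0, 3.5, 0.0, 318.5, 8.5, 0.0, 0.0, 0.0, 0.0, 0.0, 9.5, 0.0, 0.0, 0.0, 0.0, 0.0, 0.0, 0.0, 0.0, 0.0, 0.0, 0.0, 0.0]
140 0   [4084.0]
160 0   [4084.0]
```

Run:
```python
from h import *
m=arm.camera_model("scene");im=arm.grab_frame("scene")[:,:,::-1];g=cv2.cvtColor(im,cv2.COLOR_BGR2GRAY)
ins=np.zeros_like(g);k=np.array([[.489,.149],[.603,.149],[.603,.199],[.489,.199]])
cv2.fillConvexPoly(ins,proj(m,np.c_[k,np.full(4,.058)]).astype(int),255)
print(np.percentile(g[ins>0],[5,25,50,75,95]))
G=cv2.resize(g,None,fx=4,fy=4,interpolation=cv2.INTER_CUBIC);I=cv2.resize(ins,None,fx=4,fy=4)
for t in(125,140,155,170):
  hs,_=cv2.findContours(((G<t)&(I>127)).astype(np.uint8),cv2.RETR_EXTERNAL,cv2.CHAIN_APPROX_NONE)
  P=np.array([plane(m,(np.array(cv2.minEnclosingCircle(h)[0])-1.5)/4,.058)[0]*1000 for h in hs if 250<cv2.contourArea(h)<2500])
  print(t,len(P),P[:,:2].round(0).tolist() if len(P) else"", P.mean(0).round(1) if len(P) else "")
```

```text
[116. 141. 189. 192. 195.]
125 6 [[575.0, 189.0], [549.0, 189.0], [576.0, 163.0], [523.0, 188.0], [549.0, 162.0], [523.0, 161.0]] [549.3 175.5  58. ]
140 6 [[575.0, 189.0], [549.0, 188.0], [576.0, 163.0], [523.0, 187.0], [550.0, 163.0], [523.0, 161.0]] [549.2 175.3  58. ]
155 6 [[574.0, 189.0], [549.0, 189.0], [576.0, 163.0], [523.0, 187.0], [550.0, 163.0], [523.0, 161.0]] [549.3 175.3  58. ]
170 6 [[574.0, 189.0], [549.0, 188.0], [576.0, 163.0], [523.0, 187.0], [550.0, 163.0], [524.0, 161.0]] [549.4 175.3  58. ]
```

```bash
python3 -c "
from cell import arm
print(arm.hand_in())"
```

```text
the job is handed in; nothing more can be done
None
```

The six-hole block now lies flat, holes up, in the middle of the large light plate, lengthwise along it, and the job is handed in. I pressed down its gap end until it tipped, pinched the raised end and lifted it out. I then levelled it, lowered it until the plate carried its weight, and released it.

**Timing and force:** the job took about 16 s on the robot's clock. Wrist force readings stayed under about 6 N.

**Final checks, scene camera:**
- **Position:** the hole centres average (549, 175) mm. The plate measured about (546, 174) from the top and (550, 174) in the scene view, where its outline is widened by the visible sides, so the block is within about 4 mm of the middle.
- **Height:** the holes measured at their 26 mm spacing when taken at 58 mm, the height of the top of a block lying on the plate.
- **Alignment:** the block lies within about 1° of the plate's length.
- **Other things:** the fine block still looks seated, and the bottle, beaker and tip box look where they were. I checked these by eye only.

**Changes and failed checks:**
- **Grasp tilt:** I planned the grasp at 25° of tilt, but it ran into the limits of joints 5 and 6, so I used 8°.
- **Refused calls:** two move calls were refused for a missing key and moved nothing.
- **First hole search:** my first search for the holes in the final picture found none, so I repeated it with a tighter mask.
- **Top view:** the arm blocked the top camera's view of the plate at the end.

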